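Turn the nested bushing tote round and stack it

TASK

The grey bushing tote is nested down inside the blue tote. Lift it out by the black grip block on its handle, turn it half a turn and stack it on the yellow rails of the blue tote, so that its four black lugs sit fully down in the four rail pockets; the rails were clipped on by hand, so find the pockets by feel; press it home with a steady 15 N or so, never pushing or knocking the totes together with more than 30 N. Then let go, and leave the other things on the bench where they are.

Things in the scene. Friction and masses are not known exactly. Their poses are not given: they have to be found in the camera images.
- tote: Grey open tote of brass bushings, 220 (x) x 110 (y) x 80 mm high, 0.45 to 0.72 kg, loose. Origin: centre of its underside; z up, x along its length, white plate at its +x end. Nested at the start: within 1 mm and in line with the blue tote, white plates at the same end, origin 30 mm above the blue tote's origin.
- tote_handle (a point): Grip point of the tote's handle, 118 mm above the tote's origin: a black block, 26 x 26 mm square (sides along tote x and y, to be pinched either way), standing 42 mm high (92 to 134 mm above the tote's underside) on the middle of a grey cross bar (30 mm wide, along tote y, top 92 mm above the underside).
- tote_lug (a point): Underside of one of the tote's four black lugs, at x +70, y +68 mm in the tote. The lugs stand out of both long sides at x = +70 and x = -22 mm, each 14 mm long (x), 14 mm high, reaching out to y = +-75 mm, undersides flush with the tote's underside.
- tote_plate (a point): Centre of the white plate on the tote's +x end, 110 mm along x from the tote's origin and 55 mm above its underside.
- lower: Blue open tote screwed to the bench, 242 (x) x 164 (y, over the rim), rim 85 mm high, opening 230 x 122 mm. Origin: centre of its underside; z up; white plate at its +x end. On its rim sit yellow rails: four blocks (one frame), 42 mm long (x), centred at x = -70+d and +22+d mm on both sides, tops 97 mm above the origin. A turned tote's lugs come down on them.
- lower_slot (a point): Bottom of one of the blue tote's four wall slots, at x +70, y +65, z 30 mm in the blue tote. The slots lie at x = +70 and -22 mm in both long walls, 21 mm wide, 55 mm deep, open at the top; they take the lugs when the white plates are at the same end (nesting).
- lower_rest (a point): 89 mm above the blue tote's origin: floor height of the rail pockets. Each block has a pocket in its middle, 17.5 mm long (x), 8 mm deep. Stacked, the tote's origin lies d along blue x from here (+-1.75 mm), y 0 (+-3 mm: lips 6 mm higher than the blocks, at y +-78). Shift d: -12 to +12 mm, set by hand, not reported. The rails are clamped tight.
- sander: Blue corner sander with a black sole, bystander, 180 x 100 mm, 95 mm high; origin under its middle.
- square: Combination square, steel rule 300 mm with a red head, lying flat, bystander; origin under the rule's middle.
- bowl: White ceramic bowl of wooden plugs, 132 mm across, 50 mm high, bystander; origin under its middle.
- glue: Yellow glue bottle, 56 mm across, 160 mm high, standing, bystander; origin under its middle.
- mallet: Hammer lying on the bench, bystander; origin under its middle.
- driver: Screwdriver lying on the bench, bystander; origin under its middle.

How it is judged:
By the outcome, as a careful person would: the job done as asked, in the order asked, and still so for the second after the job is handed in, with the robot touching nothing.
It also fails if it takes over 62 s, if anything falls off the work surface, if the arm or the gripper's body presses on something with over 40 N, if the wrist force passes 120 N, or if a joint passes its speed limit or range.

ROBOT

A 6-joint arm with a two-finger parallel gripper is mounted at the origin on the work surface. World frame = base frame: x ahead of the robot, y to its left, z up, the work surface at z = 0. Lengths are in m, angles in rad, forces in N, time in s.
With the tool pointing down it reaches from about 0.3 to 1 m from the base axis. Payload 5.1 kg.
Tool frame: the origin (TCP) lies on the centre line of the jaws, within the pads' length; the fingertips stand 22 mm ahead of it and the grasp point (between the pads) lies 3 mm ahead of it (manip.tip_reach is the distance from the TCP to the fingertips, in m); z points along the fingers, y is the line along which they close (so a half turn about z gives the same grasp; the last joint's range is limited). The gripper opens to 95 mm and grips with 3 to 60 N. Pads are 20 mm wide; open, the fingers measure 119 mm over their backs; the gripper's body (75 mm by 180 mm) begins 59 mm behind the grasp point.
Start: joints at [-1.424, 0.124, 1.65, -0, 1.367, -0.083], TCP at [0.148, -0.633, 0.237] pointing down, gripper open.
Joint ranges: [-2.61, 2.61], [-1.02, 2.33], [0.03, 2.71], [-1.35, 4.49], [0.32, 2.68], [-2.91, 2.91]. Speed limits (rad/s): [2.57, 2.57, 3.14, 3.14, 3.14, 3.14].

INTERFACE

Orientations are given as a unit quaternion [x, y, z, w].
In Python, from station import manip gives the robot as it stands.
- The arm moves only by the tool move_arm, never from a script. Its argument "motion" is a list of rows, each a list of 5 numbers: the shift along the tool's x, y, z each as a share of 0.3 m, from -1 to 1, then the turn about the tool's z as a share of 30 degrees, from -1 to 1, then the opening, from -1 (shut) to 1 (fully open), so that 0 is half open. A call has 1 to 5 rows; each row is the pose to reach, as a shift and turn from the pose commanded when the call began, along the tool's axes at that moment; what a row does not reach only later rows make up. A row lasts 1/8 s, in which the tool goes at most 62.5 mm and 10.7 degrees, less where a joint would pass 70% of its speed; a pose out of reach is approached as far as the arm can. A call with a number of a shift or a turn outside -1 to 1 is refused whole. A call with a gripper value outside its range is refused whole. The fingers move at their own pace and stop on an object; "force" is the grip in N (left out, the last holds). Time passes only in rows, so rows that repeat a pose let the fingers close. It gives the time, the measured TCP pose, the force, the opening and the grip force at its end, in the units of the state.
- manip.sense(): the state, without advancing time (a new reading comes with each control period).
- manip.get_image(name): name is "scene" or "top" or "wrist"; returns (picture, depth): 384x512x3 uint8, red, green, blue; 384x512 float32, m along the optical axis (not along the pixel's ray), 0 where there is no reading.
- manip.calibration(name): a dict with "fx", "fy", "cx", "cy" (pixels), "extrinsics" (4x4, takes a point from world to camera coordinates). Camera axes: x right, y down, z forward; pixel columns grow to the right and rows downward; lengths in m; the calibration is good to about 2 mm. A picture is of the moment at which its call begins: read the wrist's pose just before it. calibration takes no time and is no camera call; for the wrist camera it gives the pose at the moment of the call.
- manip.job_done(): hands the job in; it is judged then, once.
Trained networks look in the newest picture that a camera, given by its name, has taken for a name from the list of things; names that differ only in an ending like _2 or _b are one class to them, and where a whole thing is asked for, a point or a joint stands for the part that bears it (a point fixed in the world has none). Each returns a list of dicts, best first, with "conf" (0 to 1); they miss things now and then, are a little off and sometimes report something else, mostly with a low value. They report only what shows in the picture. A call takes as long as a camera call.
- manip.find_in(target, camera): "point" ([x, y, z] in m, in world coordinates, good to about 4 mm: the middle of the surface that is visible of it).
- manip.outline_of(target, camera): "mask" (384x512 bool, what is visible of it).
The state is a dict: "clock": time; "joints": joint angles; "qvel": joint speeds; "tau": joint torques, N m; "ee_pos": TCP position; "orientation": TCP orientation; "wrist_force": force on the tool from outside, world axes, zero at the start; "wrist_torque": the same for the moment, N m; "grip_width": finger opening in m; "finger_force": force on a finger pad.
Only numpy, scipy, OpenCV 4.12 (cv2) and the standard library are available. Lean on these libraries where they do the work, as an engineer would, in place of code of your own. Each camera call takes 0.05 s, during which the arm holds its last target. There are 200 camera calls.

## Working session

There is one attempt and no reset: what is moved stays moved. The work goes in short steps, Python scripts to look and compute and a tool call to move; the robot and the scene stay as the last step left them, time stands still between calls to the robot, and variables do not carry over. Pictures are saved under pics/ and viewed, at most 10 in all, crops included, and the job is handed in when it is done.

Besides the shell and the picture viewer there is one more tool, called as name([rows], argument=value, ...), one row to a line, values as JSON. move_arm: Moves the arm, as the interface text tells. Its arguments: {"type":"object","properties":{"motion":{"type":"array","items":{"type":"array","items":{"type":"number"}}},"force":{"type":"number"}},"required":["motion"]}

```bash
mkdir -p pics
cat > h.py <<'E'
import numpy as np, cv2
from station import manip
def world(cam, depth, mask=None):
    c=manip.calibration(cam); v,u=np.nonzero((depth>0) if mask is None else (mask&(depth>0)))
    z=depth[v,u]; P=np.c_[(u-c['cx'])/c['fx']*z,(v-c['cy'])/c['fy']*z,z]
    E=np.array(c['extrinsics']); return (P-E[:3,3])@E[:3,:3]
def save(n,p): cv2.imwrite(f'pics/{n}.png',p[...,::-1])
E
python3 - <<'E'
from h import *
s=manip.sense(); print(s)
for c in('top','scene'):
    p,d=manip.get_image(c); save(c,p)
    for t in('tote_handle','tote_plate','lower','tote'):
        print(c,t,[(np.round(r['point'],3),round(r['conf'],2)) for r in manip.find_in(t,c)[:2]])
a=cv2.hconcat([cv2.imread('pics/top.png'),cv2.imread('pics/scene.png')])
cv2.imwrite('pics/both.png',cv2.resize(a,(800,300)))
E
```

```text
{'clock': 0.0, 'joints': array([-1.42364046e+00,  1.24486118e-01,  1.65166322e+00, -1.74250498e-05,
        1.36750229e+00, -8.25692690e-02]), 'qvel': array([ 0.00034171, -0.00100414,  0.0004421 ,  0.00047159,  0.00031821,
        0.00140017]), 'tau': array([ 3.16084232e-03, -4.17609394e+01, -3.59927559e+01,  7.74921477e-02,
        4.91496432e-02, -1.68887409e-04]), 'ee_pos': array([ 0.14791033, -0.63233502,  0.23540567]), 'orientation': array([ 9.93409816e-01,  1.14611860e-01, -4.17666535e-05, -1.02867650e-03]), 'wrist_force': array([ 0.29805729,  0.60506086, -0.03934744]), 'wrist_torque': array([ 0.02499395, -0.01931167,  0.00933339]), 'finger_force': 0.0, 'grip_width': 0.09505022115368834}
top tote_handle [(array([ 0.475, -0.036,  0.061]), 0.86)]
top tote_plate [(array([ 0.475, -0.033,  0.064]), 0.92)]
top lower [(array([ 0.475, -0.028,  0.088]), 0.81)]
top tote [(array([ 0.473, -0.035,  0.064]), 0.75)]
scene tote_handle [(array([ 0.489, -0.029,  0.091]), 0.61)]
scene tote_plate [(array([ 0.482, -0.021,  0.088]), 0.77), (array([0.501, 0.456, 0.048]), 0.44)]
scene lower [(array([ 0.589, -0.028,  0.074]), 0.71)]
scene tote [(array([ 0.484, -0.027,  0.093]), 0.59)]
```

View pics/top.png

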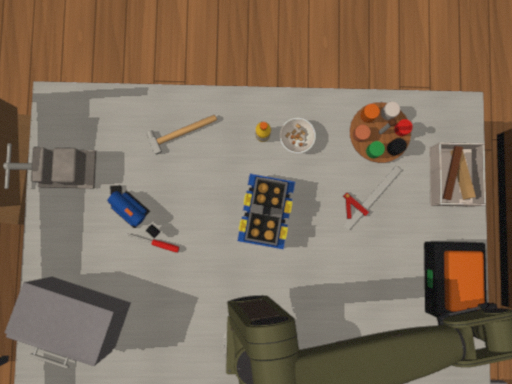

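View pics/scene.png

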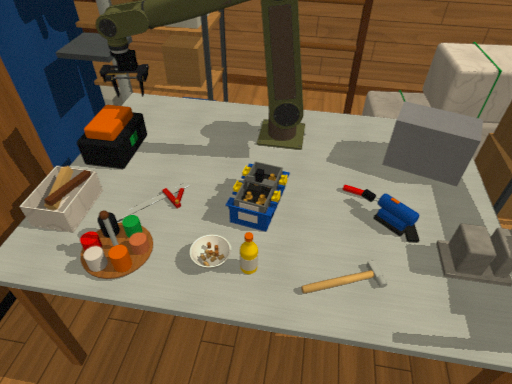

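The top view shows the nested totes centred near pixel (267,211), with the long axis running from (261,245) to (272,177). In the scene view the white plate is on the near face, around (248,217), which is the world +x end.

Run:
```python
from h import *
p,d=manip.get_image('top'); P=world('top',d); m=d>0
hsv=cv2.cvtColor(p,cv2.COLOR_RGB2HSV)[m]
near=np.hypot(P[:,0]-.475,P[:,1]+.03)<.17
def rect(s,n):
    Q=P[s]; r=cv2.minAreaRect(Q[:,:2].astype(np.float32)); print(n,len(Q),np.round(Q.mean(0),4),r)
rect(near&(P[:,2]>.075)&(P[:,2]<.11),'rim')
rect(near&(P[:,2]>.15)&(P[:,2]<.18),'block')
rect(near&(P[:,2]>.115)&(P[:,2]<.13),'bar')
rect(near&(hsv[:,0]>20)&(hsv[:,0]<35)&(hsv[:,1]>150)&(P[:,2]>.085),'yellow')
```

```text
rim 1222 [ 0.4737 -0.0322  0.09  ] ((0.47444775700569153, -0.03191383183002472), (0.16882309317588806, 0.24215056002140045), 80.9163589477539)
block 59 [ 0.4735 -0.0309  0.1646] ((0.47356995940208435, -0.0312747023999691), (0.02604764699935913, 0.024237902835011482), 85.71331024169922)
bar 220 [ 0.4755 -0.0301  0.1212] ((0.4736638367176056, -0.03109370917081833), (0.10977565497159958, 0.21839085221290588), 80.97850799560547)
yellow 238 [ 0.4542 -0.0292  0.095 ] ((0.4555618464946747, -0.027370281517505646), (0.1648276150226593, 0.13039851188659668), 80.71334838867188)
```

move_arm([
  [0.7, -0.8, -0.17, 0.74, 1],
  [0.7, -0.8, -0.17, 0.74, 1],
  [0.7, -0.8, -0.17, 0.74, 1],
  [0.7, -0.8, -0.17, 0.74, 1],
  [0.7, -0.8, -0.17, 0.74, 1],
])

```text
clock: 1.18
ee_pos: [0.2935, -0.3587, 0.2866]
orientation: [0.997, -0.079, 0.0, 0.0]
wrist_force: [0.8, -1.0, -0.1]
grip_width: 0.0951
finger_force: 0.0
```

move_arm([
  [0.42, -1, 0, 0, 1],
  [0.42, -1, 0, 0, 1],
  [0.42, -1, 0, 0, 1],
  [0.42, -1, 0, 0, 1],
  [0.42, -1, 0, 0, 1],
])

```text
clock: 1.8
ee_pos: [0.4585, -0.093, 0.2865]
orientation: [0.997, -0.079, 0.001, 0.0]
wrist_force: [0.9, -0.5, -0.8]
grip_width: 0.0952
finger_force: 0.0
```

Run:
```python
from h import *
s=manip.sense(); print(s['clock'],s['ee_pos'],s['orientation'],s['joints'])
p,d=manip.get_image('wrist'); save('w1',p); P=world('wrist',d); m=d>0
hsv=cv2.cvtColor(p,cv2.COLOR_RGB2HSV)[m]
near=np.hypot(P[:,0]-.475,P[:,1]+.03)<.17
def rect(s,n):
    Q=P[s]
    if len(Q)<5: return print(n,len(Q))
    print(n,len(Q),np.round(Q.mean(0),4),cv2.minAreaRect(Q[:,:2].astype(np.float32)))
rect(near&(P[:,2]>.075)&(P[:,2]<.11),'rim')
rect(near&(P[:,2]>.155)&(P[:,2]<.17),'block')
rect(near&(hsv[:,0]>20)&(hsv[:,0]<35)&(hsv[:,1]>150)&(P[:,2]>.085),'yellow')
```

```text
1.8 [ 0.45851659 -0.093029    0.28651866] [ 9.96896295e-01 -7.87216959e-02  7.71941504e-04  2.74026157e-04] [-3.14890814e-01 -3.20920677e-01  1.97922193e+00 -1.72419028e-04
  1.48166216e+00  1.41352724e+00]
rim 11036 [ 0.5032 -0.0266  0.0918] ((0.4836840331554413, -0.025329619646072388), (0.16721686720848083, 0.22965791821479797), 81.16433715820312)
block 796 [ 0.478  -0.0239  0.163 ] ((0.4774484932422638, -0.023087065666913986), (0.026342589408159256, 0.026229219511151314), 81.3913803100586)
yellow 1900 [ 0.4621 -0.0251  0.1002] ((0.4563218355178833, -0.05073962360620499), (0.22262540459632874, 0.13188642263412476), 81.04192352294922)
```

View pics/w1.png

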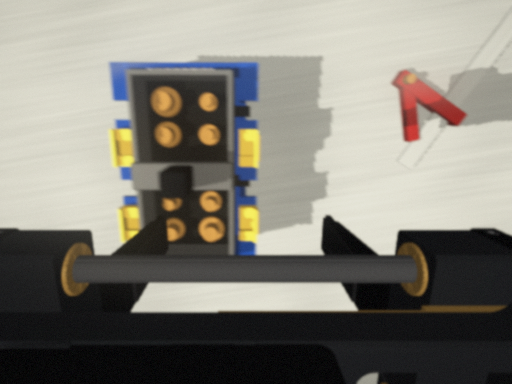

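The wrist view shows the block at about (177,180), the yellow blocks on both sides at x≈122 and x≈249, and the white-plate end at the top. The block is about 5 cm away along tool y. I'll move above it, settle, and re-measure.

move_arm([
  [0.02, -0.21, 0.0, 0, 1],
  [0.02, -0.21, 0, 0, 1],
  [0.02, -0.21, 0, 0, 1],
])

```text
clock: 2.22
ee_pos: [0.4735, -0.0337, 0.286]
orientation: [0.997, -0.078, -0.0, 0.0]
wrist_force: [1.0, -0.2, -0.5]
grip_width: 0.095
finger_force: 0.0
```

Run:
```python
from h import *
s=manip.sense(); print(s['clock'],s['ee_pos'],s['orientation'],s['qvel'].round(3),s['wrist_force'])
p,d=manip.get_image('wrist'); save('w2',p); P=world('wrist',d); m=d>0
hsv=cv2.cvtColor(p,cv2.COLOR_RGB2HSV)[m]
c=np.array([.474,-.0312]); a=np.radians(-9.05); R=np.array([[np.cos(a),np.sin(a)],[-np.sin(a),np.cos(a)]])
L=(P[:,:2]-c)@R.T
near=(abs(L[:,0])<.14)&(abs(L[:,1])<.1)
Q=P[near&(P[:,2]>.155)&(P[:,2]<.17)]; print('block',len(Q),Q.mean(0),cv2.minAreaRect(Q[:,:2].astype(np.float32)))
Y=near&(hsv[:,0]>20)&(hsv[:,0]<35)&(hsv[:,1]>120)&(P[:,2]>.08)
for sx in((-.12,-.03),(-.03,.07)):
  for sy in((-.1,0),(0,.1)):
    k=Y&(L[:,0]>sx[0])&(L[:,0]<sx[1])&(L[:,1]>sy[0])&(L[:,1]<sy[1])
    if k.sum()<9: print('none');continue
    z=P[k,2]; print(k.sum(),'x',np.percentile(L[k,0],[1,99]).round(4),'y',np.percentile(L[k,1],[1,99]).round(4),'z',np.percentile(z,[2,50,98]).round(4))
    f=k&(P[:,2]<.0925)&(P[:,2]>.086); 
    if f.sum()>3: print('  floor x',np.percentile(L[f,0],[2,50,98]).round(4),f.sum())
```

```text
2.225 [ 0.47346237 -0.03371531  0.28604016] [ 9.96929425e-01 -7.83049521e-02 -7.74252286e-06  2.37395160e-04] [-0.033 -0.002  0.003  0.003 -0.002  0.001] [ 0.99471991 -0.17550517 -0.52241691]
block 746 [ 0.47621326 -0.03038589  0.16301924] ((0.47543007135391235, -0.030166801065206528), (0.02493116445839405, 0.025664478540420532), 81.0130386352539)
668 x [-0.0826 -0.0421] y [-0.0806 -0.0604] z [0.0856 0.096  0.1032]
  floor x [-0.0727 -0.0636 -0.0421] 209
641 x [-0.0815 -0.0414] y [0.0613 0.0817] z [0.0872 0.0958 0.1031]
  floor x [-0.0749 -0.0646 -0.0416] 206
800 x [0.0074 0.0497] y [-0.0812 -0.0146] z [0.086  0.0962 0.3487]
  floor x [0.0173 0.0286 0.0415] 251
761 x [0.01   0.0502] y [0.0239 0.0812] z [0.0871 0.096  0.3881]
  floor x [0.0204 0.0287 0.0503] 243
```

move_arm([
  [0.003, -0.004, 0.15, 0, 1],
  [0.003, -0.004, 0.3, 0, 1],
  [0.003, -0.004, 0.4, 0, 1],
  [0.003, -0.004, 0.45, 0, 1],
  [0.003, -0.004, 0.45, 0, 1],
])

```text
clock: 2.9
ee_pos: [0.4741, -0.0335, 0.1504]
orientation: [0.997, -0.08, -0.001, -0.0]
wrist_force: [0.3, -0.2, 0.6]
grip_width: 0.0949
finger_force: 0.0
```

move_arm([
  [0, 0, 0, 0, -0.4],
  [0, 0, 0, 0, -0.4],
  [0, 0, 0, 0, -0.6],
  [0, 0, 0, 0, -0.6],
  [0, 0, 0, 0, -0.6],
], force=20)

```text
clock: 3.52
ee_pos: [0.4747, -0.0326, 0.1511]
orientation: [0.997, -0.079, 0.0, -0.0]
wrist_force: [0.1, 1.2, 0.5]
grip_width: 0.0506
finger_force: 0.0
```

move_arm([
  [0, 0, 0, 0, -0.8],
  [0, 0, 0, 0, -1],
  [0, 0, 0, 0, -1],
  [0, 0, 0, 0, -1],
  [0, 0, 0, 0, -1],
], force=45)

```text
clock: 4.15
ee_pos: [0.4748, -0.0317, 0.1513]
orientation: [0.997, -0.079, 0.0, -0.001]
wrist_force: [-0.5, 5.0, 2.7]
grip_width: 0.0257
finger_force: 45.0
```

move_arm([
  [0, -0.004, 0, 0, -1],
  [0, -0.004, -0.03, 0, -1],
  [0, -0.004, -0.07, 0, -1],
  [0, -0.004, -0.1, 0, -1],
  [0, -0.004, -0.1, 0, -1],
])

```text
clock: 4.78
ee_pos: [0.4755, -0.0317, 0.1822]
orientation: [0.997, -0.079, 0.001, 0.0]
wrist_force: [-0.6, 0.2, -5.5]
grip_width: 0.0258
finger_force: 45.0
```

Run:
```python
from h import *
s=manip.sense()
for k in('clock','ee_pos','orientation','wrist_force','wrist_torque','grip_width'): print(k,s[k])
```

```text
clock 4.775
ee_pos [ 0.47547213 -0.03172967  0.18219792]
orientation [ 9.96885653e-01 -7.88520424e-02  1.14073739e-03  2.23070367e-04]
wrist_force [-0.55782285  0.20429586 -5.51779417]
wrist_torque [0.02077073 0.00259558 0.01745201]
grip_width 0.02578460635040015
```

move_arm([
  [0, 0, -0.1, 0, -1],
  [0, 0, -0.2, 0, -1],
  [0, 0, -0.28, 0, -1],
  [0, 0, -0.28, -0.2, -1],
  [0, 0, -0.28, -0.5, -1],
])

```text
clock: 5.4
ee_pos: [0.4747, -0.0315, 0.265]
orientation: [0.999, 0.054, -0.0, 0.0]
wrist_force: [0.1, 0.0, -6.5]
grip_width: 0.0261
finger_force: 45.0
```

move_arm([
  [0, 0, 0, -0.33, -1],
  [0, 0, 0, -0.66, -1],
  [0, 0, 0, -1, -1],
])

```text
clock: 5.78
ee_pos: [0.4745, -0.0315, 0.2644]
orientation: [0.95, 0.311, -0.001, -0.0]
wrist_force: [-0.4, -0.5, -6.2]
grip_width: 0.0259
finger_force: 45.0
```

move_arm([
  [0, 0, 0, -0.33, -1],
  [0, 0, 0, -0.66, -1],
  [0, 0, 0, -1, -1],
])

```text
clock: 6.15
ee_pos: [0.4745, -0.0315, 0.2644]
orientation: [0.837, 0.547, -0.0, -0.0]
wrist_force: [-0.6, 0.3, -5.9]
grip_width: 0.0256
finger_force: 45.0
```

move_arm([
  [0, 0, 0, -0.33, -1],
  [0, 0, 0, -0.66, -1],
  [0, 0, 0, -1, -1],
])

```text
clock: 6.52
ee_pos: [0.4745, -0.0315, 0.2644]
orientation: [0.667, 0.745, -0.0, -0.0]
wrist_force: [-0.5, -0.0, -6.1]
grip_width: 0.0256
finger_force: 45.0
```

move_arm([
  [0, 0, 0, -0.33, -1],
  [0, 0, 0, -0.66, -1],
  [0, 0, 0, -1, -1],
])

```text
clock: 6.9
ee_pos: [0.4745, -0.0315, 0.2644]
orientation: [0.452, 0.892, -0.0, -0.0]
wrist_force: [-0.8, 1.1, -6.0]
grip_width: 0.0257
finger_force: 45.0
```

move_arm([
  [0, 0, 0, -0.33, -1],
  [0, 0, 0, -0.66, -1],
  [0, 0, 0, -1, -1],
])

```text
clock: 7.28
ee_pos: [0.4745, -0.0315, 0.2644]
orientation: [0.205, 0.979, -0.0, -0.0]
wrist_force: [0.1, 0.3, -5.5]
grip_width: 0.026
finger_force: 45.0
```

move_arm([
  [0, 0, 0, -0.3, -1],
  [0, 0, 0, -0.5, -1],
  [0, 0, 0, -0.5, -1],
  [0, 0, 0, -0.5, -1],
  [0, 0, 0, -0.5, -1],
])

```text
clock: 7.9
ee_pos: [0.4748, -0.0315, 0.2649]
orientation: [0.079, 0.997, 0.0, -0.0]
wrist_force: [-0.4, -0.0, -5.8]
grip_width: 0.0255
finger_force: 45.0
```

Run:
```python
from h import *
s=manip.sense()
q=s['orientation']
from scipy.spatial.transform import Rotation as R
print(R.from_quat(q).as_matrix().round(4), s['ee_pos'],s['clock'],s['wrist_force'],s['wrist_torque'],s['joints'])
p,d=manip.get_image('scene'); save('s2',p[100:260,160:360].repeat(3,0).repeat(3,1))
p,d=manip.get_image('top'); P=world('top',d); hsv=cv2.cvtColor(p,cv2.COLOR_RGB2HSV)[d>0]
c=np.array([.4742,-.0312]); a=np.radians(-9.05); M=np.array([[np.cos(a),np.sin(a)],[-np.sin(a),np.cos(a)]])
L=(P[:,:2]-c)@M.T; near=(abs(L[:,0])<.14)&(abs(L[:,1])<.11)
k=near&(P[:,2]>.2)&(P[:,2]<.235)&(abs(L[:,1])<.062); print('tote rim',k.sum(),cv2.minAreaRect(L[k].astype(np.float32)),np.median(P[k,2]))
Y=near&(hsv[:,0]>20)&(hsv[:,0]<35)&(hsv[:,1]>120)&(P[:,2]>.08)&(P[:,2]<.12)
print(np.percentile(L[Y],[1,99],axis=0),Y.sum())
```

```text
[[-9.875e-01  1.579e-01 -2.000e-04]
 [ 1.579e-01  9.875e-01  0.000e+00]
 [ 2.000e-04 -0.000e+00 -1.000e+00]] [ 0.47477232 -0.03145847  0.26490937] 7.9 [-0.44061576 -0.00786718 -5.76210707] [ 0.08099103 -0.19796893 -0.01714618] [-1.79044387e-01 -2.90512012e-01  1.99138628e+00 -1.38397209e-05
  1.44089873e+00 -1.59132405e+00]
tote rim 242 ((0.003930516541004181, -0.0019214563071727753), (0.11012207716703415, 0.2136087715625763), 89.4312744140625) 0.21601276958911161
[[-0.08306096  0.06686081]
 [-0.04655937  0.0836013 ]] 45
```

View pics/s2.png

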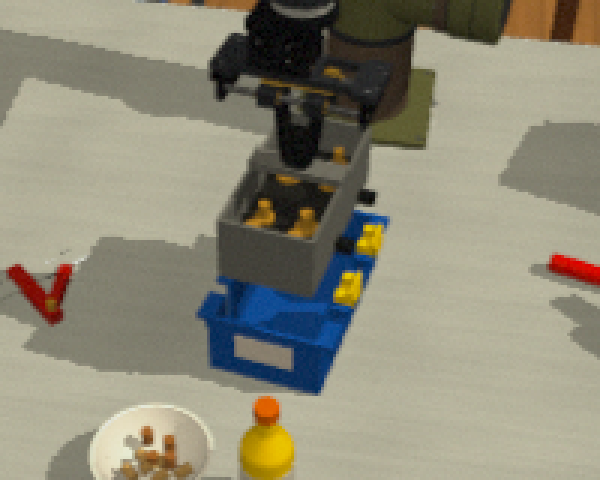

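Held, turned and level. The scene crop shows the tote above the blue tote, with the rails clear at (370,240) and (347,288). I'll go to the estimated shift of d≈6 mm and lower gently.

move_arm([
  [-0.02, 0, 0.06, 0, -1],
  [-0.02, 0, 0.11, 0, -1],
  [-0.02, 0, 0.14, 0, -1],
  [-0.02, 0, 0.145, 0, -1],
  [-0.02, 0, 0.145, 0, -1],
])

```text
clock: 8.62
ee_pos: [0.4809, -0.0324, 0.2216]
orientation: [0.079, 0.997, 0.0, 0.0]
wrist_force: [0.0, -0.0, -4.9]
grip_width: 0.0258
finger_force: 45.0
```

move_arm([
  [0, 0, 0.003, 0, -1],
  [0, 0, 0.006, 0, -1],
  [0, 0, 0.009, 0, -1],
  [0, 0, 0.012, 0, -1],
  [0, 0, 0.012, 0, -1],
])

```text
clock: 9.25
ee_pos: [0.4807, -0.0324, 0.2178]
orientation: [0.079, 0.997, 0.0, -0.0]
wrist_force: [-0.6, 0.3, -6.1]
grip_width: 0.0256
finger_force: 45.0
```

move_arm([
  [0, 0, 0.003, 0, -1],
  [0, 0, 0.006, 0, -1],
  [0, 0, 0.006, 0, -1],
])

```text
clock: 9.62
ee_pos: [0.4807, -0.0324, 0.216]
orientation: [0.079, 0.997, 0.0, -0.0]
wrist_force: [0.3, -0.1, -5.8]
grip_width: 0.0259
finger_force: 45.0
```

move_arm([
  [0, 0, 0.003, 0, -1],
  [0, 0, 0.006, 0, -1],
  [0, 0, 0.009, 0, -1],
  [0, 0, 0.009, 0, -1],
])

```text
clock: 10.12
ee_pos: [0.4807, -0.0324, 0.2133]
orientation: [0.079, 0.997, 0.0, -0.0]
wrist_force: [0.4, 0.9, -6.5]
grip_width: 0.0254
finger_force: 45.0
```

move_arm([
  [0, 0, 0.003, 0, -1],
  [0, 0, 0.006, 0, -1],
  [0, 0, 0.009, 0, -1],
  [0, 0, 0.012, 0, -1],
  [0, 0, 0.012, 0, -1],
])

```text
clock: 10.75
ee_pos: [0.4808, -0.0324, 0.2101]
orientation: [0.079, 0.997, -0.0, 0.0]
wrist_force: [-1.4, -0.7, -3.8]
grip_width: 0.0255
finger_force: 45.0
```

Contact came at TCP z≈0.210, which is the pocket-floor height. Now pressing.

move_arm([
  [0, 0, 0.003, 0, -1],
  [0, 0, 0.005, 0, -1],
  [0, 0, 0.005, 0, -1],
])

```text
clock: 11.12
ee_pos: [0.481, -0.0326, 0.21]
orientation: [0.079, 0.997, -0.0, 0.0]
wrist_force: [-5.2, -1.7, 4.7]
grip_width: 0.0259
finger_force: 45.0
```

move_arm([
  [0.003, 0, 0, 0, -1],
  [0.003, 0, 0.003, 0, -1],
  [0.003, 0, 0.005, 0, -1],
  [0.003, 0, 0.005, 0, -1],
])

```text
clock: 11.62
ee_pos: [0.4808, -0.0326, 0.2099]
orientation: [0.079, 0.997, -0.0, 0.002]
wrist_force: [-5.1, -1.8, 11.5]
grip_width: 0.026
finger_force: 45.0
```

move_arm([
  [0.003, 0, 0, 0, -1],
  [0.003, 0, 0, 0, -1],
  [0.003, 0, 0, 0, -1],
  [0.003, 0, 0, 0, -1],
  [0.003, 0, 0, 0, -1],
])

```text
clock: 12.25
ee_pos: [0.4807, -0.0326, 0.2099]
orientation: [0.079, 0.997, -0.0, 0.003]
wrist_force: [-2.0, -2.6, 9.8]
grip_width: 0.0256
finger_force: 45.0
```

Run:
```python
from h import *
s=manip.sense(); print(s['orientation'],s['wrist_torque'],s['ee_pos'])
p,d=manip.get_image('scene'); save('s3',p[120:260,190:330].repeat(4,0).repeat(4,1))
p,d=manip.get_image('top'); P=world('top',d); hsv=cv2.cvtColor(p,cv2.COLOR_RGB2HSV)[d>0]
c=np.array([.4742,-.0312]); a=np.radians(-9.05); M=np.array([[np.cos(a),np.sin(a)],[-np.sin(a),np.cos(a)]])
L=(P[:,:2]-c)@M.T
k=(abs(L[:,0])<.13)&(abs(L[:,1])<.062)&(P[:,2]>.155)&(P[:,2]<.183)
A=np.c_[L[k],np.ones(k.sum())]; print('plane',k.sum(),np.linalg.lstsq(A,P[k,2],rcond=None)[0],cv2.minAreaRect(L[k].astype(np.float32)))
```

```text
[ 7.89252237e-02  9.96876915e-01 -3.84923521e-04  2.66035415e-03] [0.27294794 0.69406889 0.08954499] [ 0.48073156 -0.03259551  0.2099016 ]
plane 124 [-0.00795694  0.01925705  0.16848439] ((0.014249809086322784, -0.0028418563306331635), (0.1102883517742157, 0.20353326201438904), 89.9151611328125)
```

View pics/s3.png

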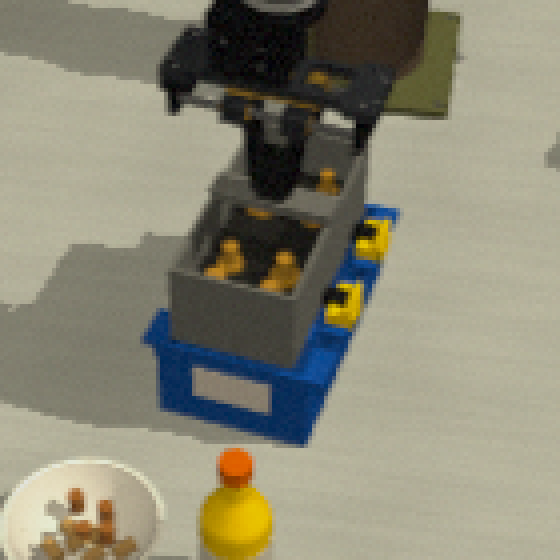

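Both visible lugs sit in the yellow blocks, at (368,232) and (340,300). The rim is at 0.1685 m against 0.169 m expected, and it is level. I'll ease off, release and rise.

move_arm([
  [0, 0, -0.004, 0, -1],
  [0, 0, -0.009, 0, -1],
  [0, 0, -0.009, 0, -0.3],
  [0, 0, -0.009, 0, -0.2],
  [0, 0, -0.009, 0, 0],
])

```text
clock: 12.98
ee_pos: [0.4787, -0.0319, 0.209]
orientation: [0.079, 0.997, 0.0, -0.0]
wrist_force: [0.5, -0.0, -0.7]
grip_width: 0.0436
finger_force: 0.0
```

move_arm([
  [0, 0, 0, 0, 0.2],
  [0, 0, 0, 0, 0.2],
  [0, 0, -0.05, 0, 0.2],
  [0, 0, -0.2, 0, 0.2],
  [0, 0, -0.4, 0, 0.2],
])

```text
clock: 13.6
ee_pos: [0.4782, -0.032, 0.3303]
orientation: [0.079, 0.997, 0.0, -0.001]
wrist_force: [0.9, -1.1, 0.2]
grip_width: 0.0575
finger_force: 0.0
```

Run:
```python
from h import *
s=manip.sense(); print(s['clock'],s['wrist_force'],s['ee_pos'],s['grip_width'])
p,d=manip.get_image('scene'); save('s4',p[120:260,190:330].repeat(4,0).repeat(4,1))
p,d=manip.get_image('top'); P=world('top',d)
c=np.array([.4742,-.0312]); a=np.radians(-9.05); M=np.array([[np.cos(a),np.sin(a)],[-np.sin(a),np.cos(a)]])
L=(P[:,:2]-c)@M.T
k=(abs(L[:,0])<.13)&(abs(L[:,1])<.062)&(P[:,2]>.155)&(P[:,2]<.183)
A=np.c_[L[k],np.ones(k.sum())]; print('plane',k.sum(),np.linalg.lstsq(A,P[k,2],rcond=None)[0],cv2.minAreaRect(L[k].astype(np.float32)))
```

```text
13.6 [ 0.93436872 -1.07578388  0.18177693] [ 0.47822482 -0.03196955  0.33032385] 0.05745293974270802
plane 177 [ 0.0036773  -0.01978854  0.16662408] ((0.0049529895186424255, -0.0030869878828525543), (0.22203996777534485, 0.10868040472269058), 0.14251235127449036)
```

View pics/s4.png

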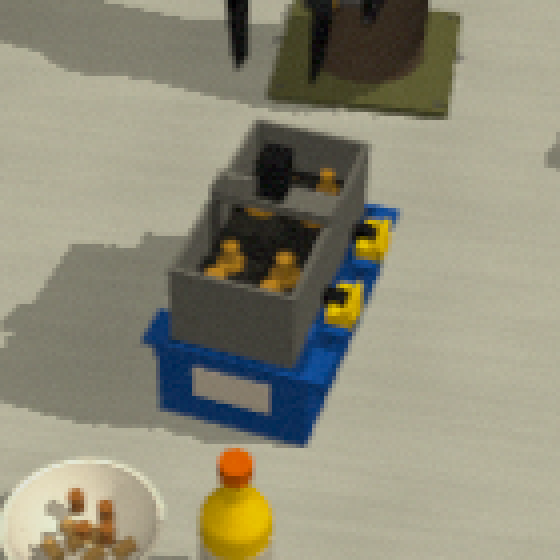

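The tote sits level in the pockets at local x≈+5 mm, and the gripper is clear above it.

move_arm([
  [0, 0, 0, 0, 0.2],
  [0, 0, 0, 0, 0.2],
])

```text
clock: 13.95
ee_pos: [0.4784, -0.032, 0.3282]
orientation: [0.079, 0.997, 0.0, -0.001]
wrist_force: [0.5, -0.4, -0.8]
grip_width: 0.0571
finger_force: 0.0
```

```bash
python3 -c "
from station import manip
print(manip.job_done())"
```

```text
the job is handed in; nothing more can be done
None
```

The grey tote is turned half a turn and stacked on the blue tote's rails at pocket-floor height (two of the four lugs seen in their pockets), pressed home with about 16–17 N, released and handed in at about 14 s; no verdict came back.

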